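# Load the bench mixer and start it from under its guard

## Robot

A 7-joint arm with a two-finger parallel gripper is mounted at the origin on a cart in front of the work surface, level with it; the furniture and walls round the work are solid. World frame = base frame: x ahead of the robot, y to its left, z up, the work surface at z = 0. Lengths are in mm, angles in rad, forces in N, time in s.
With the tool pointing down it reaches from about 425 to 825 mm from the base axis. Payload 3.6 kg.
Tool frame: the origin (TCP) lies between the finger pads; the fingertips stand 14 mm ahead of it and the grasp point (between the pads) lies 5 mm behind it; z points along the fingers, y is the line along which they close (so a half turn about z gives the same grasp; the last joint's range is limited). The gripper opens to 93 mm and grips with 3 to 60 N. Pads are 15 mm wide; open, the fingers measure 128 mm over their backs; the gripper's body (75 mm by 188 mm) begins 65 mm behind the grasp point.
Start: joints at [-1.198, 0.615, -0.013, 1.423, 0.008, 1.103, -0.04], TCP at [252.368, 598.977, 232.64] pointing down, gripper open.
Joint ranges: [-3.12, 3.12], [-0.3, 2.06], [-1.34, 1.32], [0.26, 2.42], [-1.36, 4.5], [0.01, 1.98], [-2.84, 2.84]. Speed limits (rad/s): [2.79, 2.79, 3.14, 3.14, 3.14, 3.14, 3.14].

## Interface

Orientations are given as a unit quaternion [x, y, z, w].
In Python, from station import r gives the robot as it stands. The module is installed in compiled form; this text tells all that it offers.
- The arm moves only by the shell command python3 -m creep 'ROWS' [OPENING] [FORCE]. ROWS is JSON, a list of rows, each an object with "delta_pos": the shift along the tool's x, y, z in cm, a list of three; "delta_rot": the turn, a rotation vector about the tool's x, y, z in rad, a list of three. A call has 1 to 10 rows; each row is the pose to reach, as a shift and turn from the pose commanded when the call began, along the tool's axes at that moment; what a row does not reach only later rows make up. A row lasts 1/12 s, in which the tool goes at most 41.7 mm and 7.16 degrees, less where a joint would pass 70% of its speed; a pose out of reach is approached as far as the arm can. A call with a gripper value outside its range is refused whole. OPENING is the finger opening in cm, from 0 to 9.3, set as the call begins (- or left out, the last holds). The fingers move at their own pace and stop on an object; FORCE is the grip in N (left out, the last holds). Time passes only in rows, so rows that repeat a pose let the fingers close. It gives the time, the measured TCP pose, the force and the opening at its end, in the units of the state.
- r.sense(): the state, without advancing time (a new reading comes with each control period).
- r.read_camera(name): name is "scene" or "top" or "wrist"; returns a dict with "pixels" (384x512x3 uint8, red, green, blue), "z_map" (384x512 float32, mm along the optical axis (not along the pixel's ray), 0 where there is no reading), "K" (3x3 intrinsics, pixels), "extrinsics" (4x4, takes a point from camera to world coordinates); the wrist camera has in their place "hand_eye" (4x4, takes a point from camera to tool coordinates, whose origin is the TCP and whose axes are the flange's). Camera axes: x right, y up, looking along -z (the intrinsics and any distortion apply to the point x, -y, -z); pixel columns grow to the right and rows downward; lengths in mm; the calibration is good to about 2 mm. A picture is of the moment at which its call begins: read the wrist's pose just before it.
- r.finish_job(): hands the job in, once; it reports no verdict.
Trained networks look in the newest picture that a camera, given by its name, has taken for a name from the list of things; names that differ only in an ending like _2 or _b are one class to them, and where a whole thing is asked for, a point or a joint stands for the part that bears it (a point fixed in the world has none). Each returns a list of dicts, best first, with "score" (0 to 1); they miss things now and then, are a little off and sometimes report something else, mostly with a low value. They report only what shows in the picture. A call takes as long as a camera call. They do not tell look-alikes from the thing itself.
- r.outline_of(thing, camera): "region" (384x512 bool, what is visible of it) and "rect" ([left, top, width, height] in pixels, round what is visible of it).
The state is a dict: "t": time; "joint_positions": joint angles; "joint_vel": joint speeds; "joint_torque": joint torques, N m; "position": TCP position; "eef_rot": TCP orientation; "contact_force": force on the tool from outside, world axes, zero at the start; "torque": the same for the moment, N m; "width": finger opening in mm.
Only numpy, scipy, OpenCV 4.12 (cv2) and the standard library are available. Lean on these libraries where they do the work, as an engineer would, in place of code of your own. Each camera call takes 0.05 s, during which the arm holds its last target. There are 200 camera calls.

## Task

Stand the orange tapered sample pot upright in the mixer's aluminium cone holder so that it seats fully home, setting it down rather than dropping it. Then flip the red guard up from its lip until it stays open by itself, press the green start button beneath it all the way down and let it spring back. Leave the pot seated, the guard open, and the other things on the desk standing where they are.

Things in the scene. Friction and masses are not known exactly. Their poses are not given: they have to be found in the camera images.
- mixer: bench mixer, fixed to the desk: white base 116 (x) x 200 (y) x 28 mm high with a grey top; origin under its centre on the desk, z up. Its front is -x. The cone holder stands on the top at (0, +52) mm, the red guard with the start button beneath it at the front of the top round (-22, -48) mm. Hinge ears of the guard reach 10 mm above the top. Its place and yaw vary.
- nest_rim (a point): centre of the mouth of the aluminium cone holder, in the plane of its rim, 66 mm above the desk and 38 mm above the mixer's top. The mouth is 44 mm wide inside and 52 mm outside; the cone narrows to 27 mm at its floor, 35 mm down. Axes as the mixer's.
- pot_grip (a point): loose sample pot, about 0.12 kg, 68 mm high: orange cone, 24 mm across at the foot and 40 mm at its top (34 mm up); above it an orange collar 50 mm across up to 58 mm and a white lid 49 mm across. This point is on its axis at mid-collar, 51 mm above the foot; z is its axis. Grasp the collar; fingers fit only on the two sides away from its two close neighbours
- pot_shoulder (a point): on the pot's axis at the underside of its collar, 34 mm above its foot (17 mm below pot_grip); when the pot is home it meets nest_rim, the collar's underside resting on the rim with 1.5 mm play round the cone
- guard_hinge (a point): centre of the guard's hinge axis, 32 mm above the desk at the rear lower edge of the guard, in the mixer's frame at (4, -48) mm; its y axis is the hinge axis. It turns with the guard; when the guard is shut its axes are the mixer's
- guard_lip (a point): front end of the guard's lip. The guard is a red box cover, open below: 50 mm long forward from the hinge, 46 wide, top 30 mm above the hinge, walls 3 mm. From its front top edge a lip 40 mm wide, 3.5 thick, stands out 14 mm, rising slightly: shut, its end is 63 mm above the desk, 64 mm ahead of the hinge and 2 mm ahead of the mixer's front face, free below
- guard (a joint): angle of the guard: 0 shut, grows as its front goes up and back, to its stop at 1.9 rad. Light (40 g) and loose: below about 1.0 rad it falls shut, past that it falls back by its own weight to the stop and stays
- start_top (a point): centre of the top of the green start button, 22 mm across, pointing up; 22 mm in front (mixer -x) of the mixer's centre line, at y -48 mm; under the guard until that is open. Moves with the button
- start (a joint): travel of the start button: 0 up, 0.005 m fully down; a spring returns it, fully down takes about 4 N
- timer_mid (a point): white bench timer 41 x 68 x 50 mm high, loose, to be left where it stands; this point is its centre, half-way up
- filter_cube_0_mid (a point): black filter cube with a green round window, 39 x 40 x 37 mm high, close beside the pot; loose, to be left where it stands; this point is its centre, half-way up
- objective_case_0_mid (a point): white round objective case with a black lid, 45 mm across, 66 mm high, close beside the pot on the other side; loose, to be left where it stands; this point is its centre, half-way up
- mount_bottle_mid (a point): brown bottle with a white cap, 27 mm across, 62 mm high, behind the mixer; loose, to be left where it stands; this point is its centre, half-way up
- filter_cube_1_mid (a point): black filter cube with an orange round window, 39 x 40 x 37 mm high, in front of the mixer, on the holder's side; loose, to be left where it stands; this point is its centre, half-way up
- coverslip_box_mid (a point): small white box with a blue lid, 30 x 30 x 16 mm high, behind the mixer; loose, to be left where it stands; this point is its centre, half-way up
- pot: the same pot as a whole; origin at the centre of its foot
Not all that is in view belongs to the job. Leave any blue look-alike of the pot alone.

How it is judged:
By the outcome, as a careful person would: the job done as asked, in the order asked, and still so for the second after the job is handed in, with the robot touching nothing.
It also fails if it takes over 61 s, if anything falls off the work surface, if the arm or the gripper's body presses on something with over 40 N, if the wrist force passes 120 N, or if a joint passes its speed limit or range.

## Working session

There is one attempt and no reset: what is moved stays moved. The work goes in short steps, Python scripts to look and compute and a shell command to move; the robot and the scene stay as the last step left them, time stands still between calls to the robot, and variables do not carry over. Pictures are saved under pics/ and viewed, on a budget of 13 in all, crops included, one or two more only if the job needs it, and the job is handed in when it is done.

```bash
mkdir -p pics; cat > h.py <<'E'
import numpy as np, cv2
from scipy.spatial.transform import Rotation as R
from station import r
def cam(name):
    s=r.sense(); c=r.read_camera(name)
    if name=="wrist":
        T=np.eye(4);T[:3,:3]=R.from_quat(s["eef_rot"]).as_matrix();T[:3,3]=s["position"]
        c["extrinsics"]=T@c["hand_eye"]
    return c
def pts(c,mask):
    v,u=np.nonzero(mask&(c["z_map"]>0)); z=c["z_map"][v,u]; K=c["K"]
    p=np.stack([(u-K[0,2])/K[0,0]*z,-(v-K[1,2])/K[1,1]*z,-z,np.ones_like(z)])
    return (c["extrinsics"]@p)[:3].T
def save(c,f,names=()):
    cv2.imwrite(f,c["pixels"][:,:,::-1])
E
python3 - <<'E'
from h import *
print({k:np.round(v,3) for k,v in r.sense().items()})
for n in("scene","top"):
    c=cam(n); np.savez(n+".npz",**c); save(c,f"pics/{n}.png"); print(n,np.round(c["extrinsics"],2).tolist(),c["K"].tolist())
    for t in("pot","mixer","nest_rim","guard","start_top","timer_mid","filter_cube_0_mid","objective_case_0_mid","mount_bottle_mid","coverslip_box_mid"):
        for o in r.outline_of(t,n)[:3]:
            p=pts(c,o["region"])
            print(t,round(o["score"],2),np.round(o["rect"]),len(p), np.round(np.percentile(p,[3,50,97],axis=0)).tolist() if len(p) else '')
E
python3 -c "
import cv2,numpy as np
a=[cv2.imread(f'pics/{n}.png') for n in('scene','top')]
"
```

```text
{'t': np.float64(0.0), 'joint_positions': array([-1.198,  0.616, -0.013,  1.425,  0.008,  1.103, -0.04 ]), 'joint_vel': array([-0.001,  0.001,  0.002, -0.001, -0.001,  0.   , -0.   ]), 'joint_torque': array([-0.0000e+00, -4.5894e+01,  2.0900e-01, -1.6574e+01, -6.1000e-02,
        2.1000e-02,  0.0000e+00]), 'position': array([252.104, 598.294, 231.507]), 'eef_rot': array([ 0.198,  0.98 , -0.001, -0.   ]), 'contact_force': array([-0.03 ,  0.183, -0.33 ]), 'torque': array([-0.004, -0.013,  0.033]), 'width': np.float64(92.909)}
scene [[0.88, 0.22, -0.42, 18.77], [-0.47, 0.42, -0.78, -964.89], [0.0, 0.88, 0.47, 639.62], [0.0, 0.0, 0.0, 1.0]] [[473.36948761760743, 0.0, 257.011730581327], [0.0, 473.36948761760743, 197.59755348853895], [0.0, 0.0, 1.0]]
pot 0.58 [234. 169.  18.  26.] 349 [[543.0, 112.0, 4.0], [561.0, 123.0, 52.0], [585.0, 155.0, 69.0]]
pot 0.57 [194. 168.  15.  25.] 331 [[439.0, 180.0, 8.0], [457.0, 191.0, 53.0], [480.0, 222.0, 69.0]]
mixer 0.65 [226. 188.  74.  59.] 2276 [[472.0, -145.0, 11.0], [516.0, -91.0, 29.0], [582.0, 36.0, 64.0]]
nest_rim 0.83 [232. 190.  68.  54.] 23
[... 2352 characters left out ...]
.0]]
filter_cube_0_mid 0.53 [154. 215.  16.  12.] 174 [[432.0, 246.0, 10.0], [450.0, 261.0, 65.0], [466.0, 284.0, 71.0]]
filter_cube_0_mid 0.47 [193. 203.  10.  14.] 163 [[456.0, 128.0, -1.0], [476.0, 146.0, 35.0], [494.0, 165.0, 41.0]]
objective_case_0_mid 0.55 [155. 212.  15.  14.] 186 [[431.0, 247.0, 15.0], [450.0, 264.0, 65.0], [470.0, 286.0, 71.0]]
mount_bottle_mid 0.61 [174. 208.  15.  16.] 204 [[439.0, 184.0, 44.0], [459.0, 204.0, 68.0], [481.0, 226.0, 73.0]]
mount_bottle_mid 0.39 [227. 175.  60.  38.] 2057 [[475.0, -136.0, 23.0], [528.0, -42.0, 30.0], [585.0, 50.0, 66.0]]
coverslip_box_mid 0.58 [249. 164.  14.  11.] 68 [[607.0, -58.0, 9.0], [621.0, -44.0, 17.0], [635.0, -31.0, 21.0]]
```

```bash
python3 -c "
import cv2,numpy as np
a=cv2.imread('pics/scene.png')[140:310,150:380]; b=cv2.imread('pics/top.png')[150:245,140:370]
f=lambda x:cv2.resize(x,None,fx=3.3,fy=3.3,interpolation=cv2.INTER_CUBIC)
cv2.imwrite('pics/comb.png',cv2.resize(np.vstack([a,b]),None,fx=2.25,fy=2.25,interpolation=cv2.INTER_CUBIC))"
```

```text
(no output)
```

View pics/comb.png

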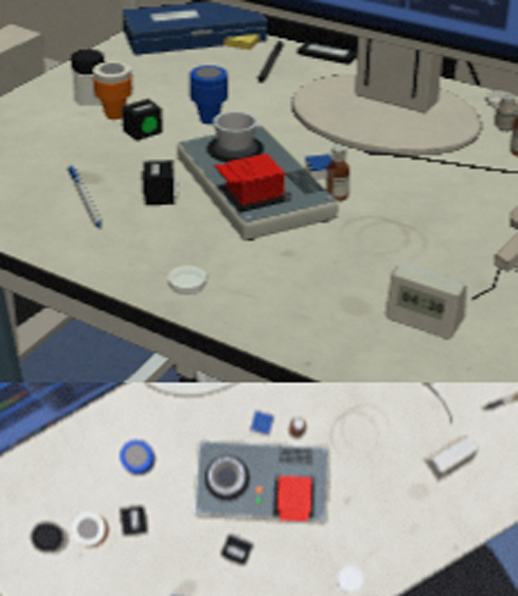

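```bash
cat >> h.py <<'E'
def plan(p,yaw=None):
    """delta in tool axes (cm) and turn to reach TCP p, tool down with y axis at yaw deg"""
    s=r.sense(); M=R.from_quat(s["eef_rot"])
    d=M.inv().apply(np.array(p)-s["position"])/10
    out=[np.round(d,2).tolist()]
    if yaw is not None:
        best=None
        for k in(0,180):
            a=np.radians(yaw+k); y=np.array([np.cos(a),np.sin(a),0]);z=np.array([0,0,-1.]);x=np.cross(y,z)
            v=(M.inv()*R.from_matrix(np.stack([x,y,z],1))).as_rotvec(); out.append(np.round(v,3).tolist())
    print("plan",out)
E
python3 - <<'E'
from h import *
plan([459,205,240],12.4)
c=cam("wrist"); print(np.round(c["hand_eye"],2).tolist(),c["K"].tolist())
E
```

```text
plan [[-34.34, -28.28, -0.73], [-0.0, -0.0, 0.956], [0.0, -0.0, -2.186]]
[[0.0, 0.96, 0.28, 75.81], [1.0, -0.0, -0.0, 3.05], [-0.0, 0.28, -0.96, -153.04], [0.0, 0.0, 0.0, 1.0]] [[304.065402085567, 0.0, 261.15915853716143], [0.0, 304.065402085567, 195.71837695984775], [0.0, 0.0, 1.0]]
```

```bash
python3 -m creep '[{"delta_pos":[-3,-2.5,0],"delta_rot":[0,0,0.1]},{"delta_pos":[-6,-5,0],"delta_rot":[0,0,0.2]},{"delta_pos":[-9,-7.4,0],"delta_rot":[0,0,0.3]},{"delta_pos":[-12,-10,0],"delta_rot":[0,0,0.4]},{"delta_pos":[-15,-12.4,0],"delta_rot":[0,0,0.5]},{"delta_pos":[-18,-14.8,0],"delta_rot":[0,0,0.6]},{"delta_pos":[-21,-17.3,0],"delta_rot":[0,0,0.7]},{"delta_pos":[-24,-19.8,0],"delta_rot":[0,0,0.8]},{"delta_pos":[-27,-22.2,0],"delta_rot":[0,0,0.9]},{"delta_pos":[-30,-24.7,0],"delta_rot":[0,0,0.956]}]' 9.3
python3 - <<'E'
from h import *
plan([459,205,240],12.4)
E
python3 -m creep '[{"delta_pos":[-2.2,-2,0],"delta_rot":[0,0,0]},{"delta_pos":[-4.3,-3.6,-0.7],"delta_rot":[0,0,0]},{"delta_pos":[-4.3,-3.6,-0.7],"delta_rot":[0,0,0]},{"delta_pos":[-4.3,-3.6,-0.7],"delta_rot":[0,0,0]}]'

```

```text
t: 1.98
position: [433.6, 253.5, 233.1]
eef_rot: [0.628, 0.778, 0.001, 0.0]
contact_force: [0.5, 0.4, -0.1]
width: 93.0
plan [[-5.27, 1.46, -0.69], [0.001, -0.001, -0.004], [-0.001, -0.002, 3.137]]
t: 2.32
position: [407.1, 204.3, 240.4]
eef_rot: [0.628, 0.778, 0.001, 0.0]
contact_force: [-0.4, 0.8, -0.4]
width: 93.1
```

```bash
cat > look.py <<'E'
import sys
from h import *
f=sys.argv[1]; names=sys.argv[2:]
c=cam("wrist"); img=c["pixels"][:,:,::-1].copy(); np.savez(f+".npz",**c)
for t in names:
    for o in r.outline_of(t,"wrist")[:3]:
        p=pts(c,o["region"]); x,y,w,h=[int(q) for q in o["rect"]]
        if len(p)==0: continue
        zt=np.percentile(p[:,2],95); q=p[abs(p[:,2]-zt)<4].astype(np.float32)
        (cx,cy),rad=cv2.minEnclosingCircle(q[:,:2]); rc=cv2.minAreaRect(q[:,:2])
        print(t,round(o["score"],2),[x,y,w,h],"zt",round(float(zt),1),"circ",np.round([cx,cy,rad],1),"rect",[np.round(a,1).tolist() for a in rc])
        cv2.rectangle(img,(x,y),(x+w,y+h),(0,255,255),1); cv2.putText(img,t[:6],(x,y),0,.4,(0,0,255))
cv2.imwrite(f"pics/{f}.png",img)
E
python3 look.py w1 pot filter_cube_0_mid objective_case_0_mid
```

```text
Traceback (most recent call last):
  File "look.py", line 10, in <module>
    (cx,cy),rad=cv2.minEnclosingCircle(q[:,:2]); rc=cv2.minAreaRect(q[:,:2])
                ~~~~~~~~~~~~~~~~~~~~~~^^^^^^^^^
cv2.error: OpenCV(4.12.0) /io/opencv/modules/imgproc/src/shapedescr.cpp:201: error: (-215:Assertion failed) count >= 0 && (depth == CV_32F || depth == CV_32S) in function 'minEnclosingCircle'
```

```bash
sed -i 's/q=p\[abs(p\[:,2\]-zt)<4\].astype(np.float32)/q=np.ascontiguousarray(p[abs(p[:,2]-zt)<4][:,:2],dtype=np.float32)/; s/q\[:,:2\]/q/g' look.py
python3 look.py w1 pot filter_cube_0_mid objective_case_0_mid
```

```text
pot 0.92 [283, 162, 48, 48] zt 70.4 circ [463.4 211.6  24.2] rect [[463.1, 211.9], [46.4, 47.0], 13.8]
pot 0.82 [369, 234, 31, 27] zt 69.7 circ [574.1 158.   16.8] rect [[576.0, 161.1], [8.2, 33.5], 58.3]
filter_cube_0_mid 0.56 [285, 207, 38, 38] zt 38.2 circ [477.2 152.9  24.8] rect [[478.0, 152.0], [40.2, 35.5], 7.1]
objective_case_0_mid 0.96 [292, 107, 45, 46] zt 67.5 circ [453.  272.3  21.9] rect [[453.0, 272.6], [42.7, 42.7], 13.1]
```

View pics/w1.png

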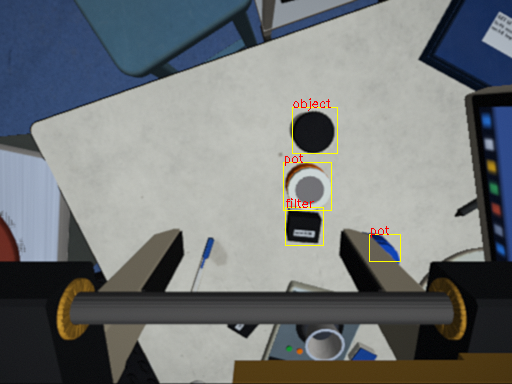

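```bash
python3 - <<'E'
from h import *
plan([463.2,211.8,140],12.4)
E
```

```text
plan [[-0.67, 5.6, 9.94], [-0.0, -0.0, 0.001], [0.0, -0.0, -3.14]]
```

```bash
python3 -m creep '[{"delta_pos":[-0.3,2.8,1.5]},{"delta_pos":[-0.7,5.6,3]},{"delta_pos":[-0.7,5.6,6]},{"delta_pos":[-0.7,5.6,8.5]},{"delta_pos":[-0.7,5.6,9.9]},{"delta_pos":[-0.7,5.6,9.9]},{"delta_pos":[-0.7,5.6,9.9]}]'
python3 look.py w2 pot filter_cube_0_mid objective_case_0_mid
```

```text
pot 0.74 [369, 232, 30, 30] zt 69.8 circ [574.1 158.4  16.5] rect [[575.6, 160.9], [8.2, 32.9], 58.3]
pot 0.62 [285, 162, 44, 49] zt 70.4 circ [463.6 211.5  24.4] rect [[463.2, 212.2], [47.4, 46.8], 61.7]
filter_cube_0_mid 0.81 [284, 205, 38, 39] zt 38.1 circ [477.1 153.5  24.7] rect [[477.8, 152.2], [39.8, 35.4], 7.4]
objective_case_0_mid 0.83 [291, 108, 44, 44] zt 67.6 circ [452.9 272.5  22.1] rect [[452.5, 272.3], [43.4, 42.7], 32.5]schema error: expected keys delta_pos, delta_rot
```

View pics/w2.png

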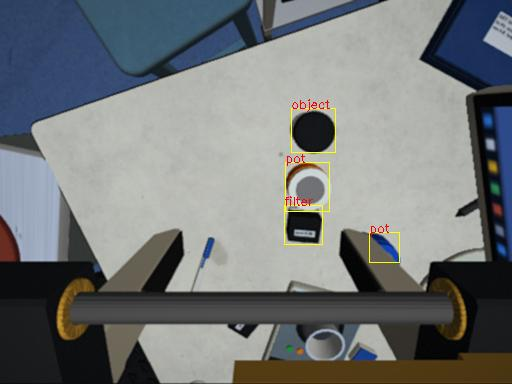

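The move was refused (delta_rot is required), so the view hasn't changed: pot at pixel (307,186).

```bash
python3 -m creep '[{"delta_pos":[-0.3,2.8,1.5],"delta_rot":[0,0,0]},{"delta_pos":[-0.7,5.6,3],"delta_rot":[0,0,0]},{"delta_pos":[-0.7,5.6,6],"delta_rot":[0,0,0]},{"delta_pos":[-0.7,5.6,8.5],"delta_rot":[0,0,0]},{"delta_pos":[-0.7,5.6,9.9],"delta_rot":[0,0,0]},{"delta_pos":[-0.7,5.6,9.9],"delta_rot":[0,0,0]},{"delta_pos":[-0.7,5.6,9.9],"delta_rot":[0,0,0]}]'
python3 look.py w2 pot filter_cube_0_mid objective_case_0_mid
```

```text
t: 3.4
position: [463.0, 210.3, 140.2]
eef_rot: [0.627, 0.779, -0.001, -0.0]
contact_force: [0.2, 0.5, 0.2]
width: 93.1
pot 0.91 [324, 261, 50, 71] zt 69.5 circ [565.8 142.5  24.2] rect [[561.1, 138.3], [26.9, 47.9], 40.6]
pot 0.73 [228, 173, 61, 66] zt 70.3 circ [463.6 211.7  24.2] rect [[463.4, 211.8], [47.1, 48.0], 13.9]
filter_cube_0_mid 0.46 [237, 96, 55, 64] zt 67.4 circ [453.  272.2  21.8] rect [[452.8, 272.0], [42.9, 42.9], 62.8]
objective_case_0_mid 0.56 [237, 100, 54, 60] zt 67.4 circ [453.  272.3  21.8] rect [[452.8, 272.1], [42.5, 43.0], 58.1]
```

View pics/w2.png

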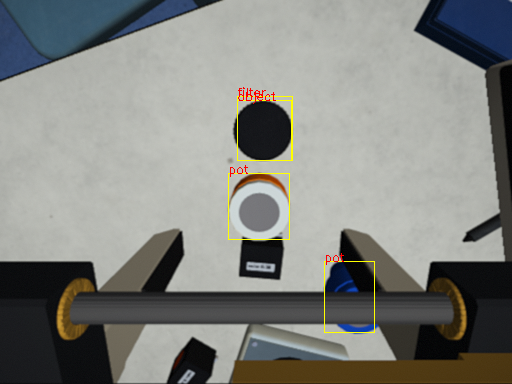

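```bash
python3 - <<'E'
from h import *
c=dict(np.load("w2.npz")); E=c["extrinsics"]; c["extrinsics"]=c["hand_eye"]
for box in((100,232,185,260),(340,232,420,260)):
    m=np.zeros((384,512),bool); m[box[1]:box[3],box[0]:box[2]]=1
    p=pts(c,m); p=p[p[:,2]<40]; print(len(p),np.round(np.percentile(p,[1,50,99],axis=0),1).tolist())
for n in("scene","top"):
    c=dict(np.load(n+".npz")); p=pts(c,np.ones((384,512),bool))
    for nm,(x,y) in dict(pot=(460,208),blue=(564,138),case=(452,268)).items():
        for z in(64,):
            q=p[(abs(p[:,2]-69)<5)&(np.hypot(p[:,0]-x,p[:,1]-y)<36)]
            print(n,nm,len(q),np.round(q.min(0)),np.round(q.max(0)),np.round(cv2.minEnclosingCircle(np.ascontiguousarray(q[:,:2],dtype=np.float32)),1) if 0 else cv2.minEnclosingCircle(np.ascontiguousarray(q[:,:2],dtype=np.float32)))
E
```

```text
1141 [[-4.0, -58.5, -25.3], [11.0, -47.7, -8.2], [11.8, -43.4, 11.7]]
1136 [[-3.5, 48.9, -25.1], [11.0, 53.3, -8.4], [11.8, 64.2, 11.6]]
scene pot 108 [438. 179.  65.] [485. 230.  71.] ((461.40423583984375, 204.6368408203125), 26.09276008605957)
scene blue 107 [542. 112.  64.] [591. 161.  71.] ((567.1774291992188, 137.17994689941406), 25.971317291259766)
scene case 60 [433. 243.  64.] [472. 287.  68.] ((450.97528076171875, 262.7252197265625), 23.961557388305664)
top pot 164 [439. 183.  64.] [485. 229.  74.] ((461.11639404296875, 206.56576538085938), 23.97980499267578)
top blue 167 [542. 116.  64.] [588. 162.  74.] ((565.2903442382812, 138.45973205566406), 24.351579666137695)
top case 112 [431. 245.  64.] [470. 287.  73.] ((450.6322937011719, 266.6058654785156), 22.10112190246582)
```

```bash
sed -i 's/T@c\["hand_eye"\]/T@(c["hand_eye"]-np.array([[0,0,0,4],[0,0,0,2.7],[0]*4,[0]*4]))/' h.py
python3 -m creep '[{"delta_pos":[-0.3,-0.2,2],"delta_rot":[0,0,0]},{"delta_pos":[-0.3,-0.2,4],"delta_rot":[0,0,0]},{"delta_pos":[-0.3,-0.2,6],"delta_rot":[0,0,0]},{"delta_pos":[-0.3,-0.2,7.6],"delta_rot":[0,0,0]},{"delta_pos":[-0.3,-0.2,8.5],"delta_rot":[0,0,0]},{"delta_pos":[-0.3,-0.2,8.8],"delta_rot":[0,0,0]},{"delta_pos":[-0.3,-0.2,8.8],"delta_rot":[0,0,0]},{"delta_pos":[-0.3,-0.2,8.8],"delta_rot":[0,0,0]}]'
python3 -m creep '[{"delta_pos":[0,0,0],"delta_rot":[0,0,0]},{"delta_pos":[0,0,0],"delta_rot":[0,0,0]},{"delta_pos":[0,0,0],"delta_rot":[0,0,0]},{"delta_pos":[0,0,0],"delta_rot":[0,0,0]},{"delta_pos":[0,0,0],"delta_rot":[0,0,0]},{"delta_pos":[0,0,0],"delta_rot":[0,0,0]},{"delta_pos":[0,0,0],"delta_rot":[0,0,0]},{"delta_pos":[0,0,0],"delta_rot":[0,0,0]},{"delta_pos":[0,0,0],"delta_rot":[0,0,0]},{"delta_pos":[0,0,0],"delta_rot":[0,0,0]}]' 4.4 20
```

```text
t: 4.27
position: [462.6, 207.3, 53.5]
eef_rot: [0.627, 0.779, 0.001, 0.0]
contact_force: [0.0, -0.7, 0.5]
width: 93.0
t: 5.1
position: [461.8, 207.0, 52.6]
eef_rot: [0.627, 0.779, -0.0, -0.0]
contact_force: [-0.1, 0.3, 0.8]
width: 49.6
```

```bash
python3 -m creep '[{"delta_pos":[0,0,-0.5],"delta_rot":[0,0,0]},{"delta_pos":[0,0,-1.5],"delta_rot":[0,0,0]},{"delta_pos":[0,0,-3.5],"delta_rot":[0,0,0]},{"delta_pos":[0,0,-6],"delta_rot":[0,0,0]},{"delta_pos":[0,0,-9],"delta_rot":[0,0,0]},{"delta_pos":[0,0,-11],"delta_rot":[0,0,0]},{"delta_pos":[0,0,-12],"delta_rot":[0,0,0]},{"delta_pos":[0,0,-12],"delta_rot":[0,0,0]}]'
python3 - <<'E'
from h import *
E=lambda q:np.round(np.r_[cv2.minEnclosingCircle(np.ascontiguousarray(q[:,:2],dtype=np.float32))[0],cv2.minEnclosingCircle(np.ascontiguousarray(q[:,:2],dtype=np.float32))[1]],1)
for n in("scene","top"):
    c=dict(np.load(n+".npz")); p=pts(c,np.ones((384,512),bool))
    q=p[(abs(p[:,2]-67)<4)&(np.hypot(p[:,0]-532,p[:,1]-10)<40)]
    print(n,"rim",len(q),E(q),np.round(q.mean(0),1))
    q=p[(abs(p[:,2]-29)<5)&(abs(p[:,0]-530)<90)&(abs(p[:,1]+43)<130)]
    rc=cv2.minAreaRect(np.ascontiguousarray(q[:,:2],dtype=np.float32)); print(n,"top face",rc)
    q=p[(abs(p[:,2]-62)<6)&(abs(p[:,0]-500)<60)&(abs(p[:,1]+90)<50)]
    print(n,"guard top",cv2.minAreaRect(np.ascontiguousarray(q[:,:2],dtype=np.float32)))
    for nm,(x,y,h) in dict(bottle=(615,-105,62),cube1=(431,-5,37),cover=(621,-44,16)).items():
        q=p[(abs(p[:,2]-h-1)<5)&(np.hypot(p[:,0]-x,p[:,1]-y)<34)]
        if len(q):print(n,nm,cv2.minAreaRect(np.ascontiguousarray(q[:,:2],dtype=np.float32)))
plan([500,110,175],12.4)
E
```

```text
t: 5.77
position: [463.1, 207.5, 175.2]
eef_rot: [0.627, 0.779, 0.002, 0.001]
contact_force: [-0.1, -0.3, -2.0]
width: 49.6
scene rim 58 [537.3   5.7  27.3] [537.9   7.3  65. ]
scene top face ((526.5767822265625, -47.72533416748047), (165.19558715820312, 214.228759765625), 8.258252143859863)
scene guard top ((500.9792785644531, -91.67515563964844), (50.45435333251953, 65.60523986816406), 84.58927917480469)
scene bottle ((609.8814697265625, -101.06807708740234), (15.007570266723633, 12.627033233642578), 57.730369567871094)
scene cube1 ((431.8270263671875, -5.723991394042969), (44.0316276550293, 33.17653274536133), 66.28291320800781)
scene cover ((619.042236328125, -46.73820495605469), (33.843902587890625, 29.358402252197266), 57.74135208129883)
top rim 62 [535.2   8.5  25.6] [535.7   8.   66.4]
top top face ((530.6891479492188, -43.64073181152344), (159.24755859375, 216.0310516357422), 10.920256614685059)
top guard top ((500.62042236328125, -87.89982604980469), (46.07721710205078, 64.57550811767578), 83.63909149169922)
top bottle ((611.4114990234375, -96.19503784179688), (13.255291938781738, 13.541056632995605), 84.60738372802734)
top cube1 ((430.3881530761719, -3.9742393493652344), (39.7171745300293, 33.99913024902344), 67.28729248046875)
top cover ((615.1010131835938, -43.35325622558594), (31.214025497436523, 45.76728439331055), 77.86227416992188)
plan [[-10.31, 1.51, 0.01], [0.005, -0.001, -0.0], [-0.002, -0.008, 3.141]]
```

```bash
python3 - <<'E'
from h import *
plan([530.5,-52.5,180],-5)
E
```

```text
plan [[-26.84, 1.01, -0.51], [0.005, -0.002, 0.303], [0.003, 0.007, -2.838]]
```

```bash
python3 -m creep '[{"delta_pos":[-1.5,0,-0.5],"delta_rot":[0,0,0.04]},{"delta_pos":[-4.5,0.2,-0.5],"delta_rot":[0,0,0.08]},{"delta_pos":[-8,0.4,-0.5],"delta_rot":[0,0,0.12]},{"delta_pos":[-11.5,0.5,-0.5],"delta_rot":[0,0,0.16]},{"delta_pos":[-15,0.6,-0.5],"delta_rot":[0,0,0.2]},{"delta_pos":[-18.5,0.8,-0.5],"delta_rot":[0,0,0.24]},{"delta_pos":[-22,0.9,-0.5],"delta_rot":[0,0,0.28]},{"delta_pos":[-25,1,-0.5],"delta_rot":[0,0,0.3]},{"delta_pos":[-26.8,1,-0.5],"delta_rot":[0,0,0.3]},{"delta_pos":[-26.8,1,-0.5],"delta_rot":[0,0,0.3]}]'
python3 -m creep '[{"delta_pos":[0,0,0],"delta_rot":[0,0,0]},{"delta_pos":[0,0,0],"delta_rot":[0,0,0]}]'
python3 look.py w3 nest_rim filter_cube_1_mid guard
python3 - <<'E'
from h import *
c=dict(np.load("w3.npz")); p=pts(c,np.ones((384,512),bool))
q=p[(abs(p[:,2]-67)<4)&(np.hypot(p[:,0]-535,p[:,1]-8)<38)]
print(len(q),np.round(np.percentile(q[:,2],[5,50,95]),1),cv2.minEnclosingCircle(np.ascontiguousarray(q[:,:2],dtype=np.float32)))
E
```

```text
t: 6.6
position: [528.1, -60.3, 176.5]
eef_rot: [0.74, 0.672, -0.003, 0.001]
contact_force: [0.1, -1.0, -2.2]
width: 49.4
t: 6.77
position: [527.9, -51.7, 176.5]
eef_rot: [0.736, 0.677, -0.001, -0.002]
contact_force: [0.3, 0.5, -1.3]
width: 49.4
nest_rim 0.9 [198, 71, 127, 160] zt 65.6 circ [508.6 -24.9  68.2] rect [[516.6, -28.5], [134.3, 51.0], 64.6]
filter_cube_1_mid 0.66 [135, 119, 53, 52] zt 38.2 circ [430.6  -3.5  24.8] rect [[429.8, -3.7], [40.6, 34.3], 67.2]
guard 0.68 [198, 205, 42, 28] zt 65.1 circ [482.2 -72.3  15.9] rect [[482.1, -73.3], [18.8, 27.7], 85.7]
975 [63.9 66.6 67.9] ((534.4093017578125, 9.314717292785645), 25.691246032714844)
```

View pics/w3.png

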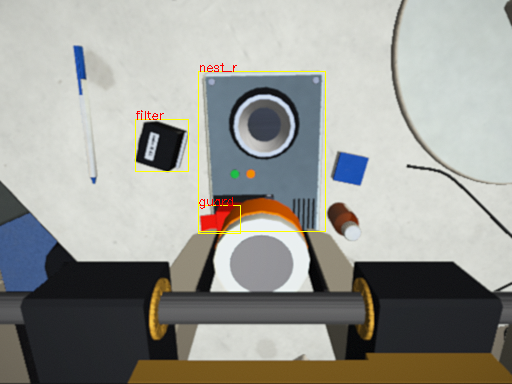

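```bash
python3 - <<'E'
from h import *
c=dict(np.load("w3.npz")); p=pts(c,np.ones((384,512),bool))
C=lambda q:cv2.minEnclosingCircle(np.ascontiguousarray(q[:,:2],dtype=np.float32))
m=np.zeros((384,512),bool); m[215:291,205:315]=1
q=pts(c,m); 
for lo in (184,188,191,194): 
    k=q[(q[:,2]>lo)&(q[:,2]<lo+8)]; print(lo,len(k),C(k) if len(k) else '')
m=np.zeros((384,512),bool); m[75:200,203:322]=1
g=pts(c,m); g=g[abs(g[:,2]-29)<3]; print(len(g),cv2.minAreaRect(np.ascontiguousarray(g[:,:2],dtype=np.float32)))
print(r.sense()["position"])
plan([535,8.5,176.5],-5)
E
```

```text
184 1004 ((526.4929809570312, -48.709869384765625), 28.740915298461914)
188 6281 ((526.4451293945312, -49.70676803588867), 28.29646873474121)
191 6078 ((526.4168701171875, -50.39337921142578), 28.00275993347168)
194 674 ((526.326904296875, -51.161991119384766), 27.386552810668945)
10679 ((533.4222412109375, -6.85711669921875), (120.93914031982422, 114.12789916992188), 85.59402465820312)
[528.75259014 -51.06125226 177.36321832]
plan [[5.99, 0.14, 0.09], [-0.001, -0.001, 0.006], [0.001, -0.002, -3.136]]
```

```bash
python3 - <<'E'
from h import *
c=dict(np.load("w3.npz")); im=c["pixels"][225:300,215:310].astype(int)
g=(im.max(2)-im.min(2)<14)&(im.mean(2)>90)&(im.mean(2)<175)
n,l,st,ce=cv2.connectedComponentsWithStats(g.astype(np.uint8)); i=1+st[1:,4].argmax(); print(st[i],ce[i]+[215,225])
m=np.zeros((384,512),bool); m[225:300,215:310]=l==i
q=pts(c,m); print(np.round(q.mean(0),1),np.round(q.min(0),1),np.round(q.max(0),1)); 
E
```

```text
[  15   10   66   58 2860] [261.12517483 263.96118881]
[527.3 -49.9 194.9] [511.6 -66.3 191.5] [542.7 -21.4 261.6]
```

```bash
python3 -m creep '[{"delta_pos":[1.5,0,0],"delta_rot":[0,0,0]},{"delta_pos":[4,0.1,0],"delta_rot":[0,0,0]},{"delta_pos":[5.5,0.1,0],"delta_rot":[0,0,0]},{"delta_pos":[6,0.1,0],"delta_rot":[0,0,0]},{"delta_pos":[6,0.1,1],"delta_rot":[0,0,0]},{"delta_pos":[6,0.1,2.5],"delta_rot":[0,0,0]},{"delta_pos":[6,0.1,4],"delta_rot":[0,0,0]},{"delta_pos":[6,0.1,4.5],"delta_rot":[0,0,0]},{"delta_pos":[6,0.1,4.5],"delta_rot":[0,0,0]},{"delta_pos":[6,0.1,4.5],"delta_rot":[0,0,0]}]'
python3 - <<'E'
from h import *
plan([535.2,9,120],-4.4)
E
```

```text
t: 7.8
position: [535.0, 6.0, 132.5]
eef_rot: [0.737, 0.676, -0.0, 0.0]
contact_force: [0.9, 0.9, -1.1]
width: 50.1
plan [[0.3, -0.01, 1.25], [-0.0, 0.001, -0.008], [0.001, 0.001, 3.133]]
```

```bash
python3 -m creep '[{"delta_pos":[0.2,0,0.5],"delta_rot":[0,0,0]},{"delta_pos":[0.3,0,1],"delta_rot":[0,0,0]},{"delta_pos":[0.3,0,1.5],"delta_rot":[0,0,0]},{"delta_pos":[0.3,0,2],"delta_rot":[0,0,0]},{"delta_pos":[0.3,0,2.5],"delta_rot":[0,0,0]},{"delta_pos":[0.3,0,3],"delta_rot":[0,0,0]},{"delta_pos":[0.3,0,3.3],"delta_rot":[0,0,0]},{"delta_pos":[0.3,0,3.5],"delta_rot":[0,0,0]},{"delta_pos":[0.3,0,3.5],"delta_rot":[0,0,0]},{"delta_pos":[0.3,0,3.5],"delta_rot":[0,0,0]}]'
```

```text
t: 8.63
position: [535.4, 9.9, 97.6]
eef_rot: [0.736, 0.677, -0.0, 0.0]
contact_force: [-0.0, 0.3, -0.6]
width: 49.4
```

```bash
python3 - <<'E'
from h import *
c=cam("scene"); a=c["pixels"][160:250,200:310,::-1]; d=cam("top"); b=d["pixels"][160:220,215:295,::-1]
a=cv2.resize(a,None,fx=6,fy=6,interpolation=cv2.INTER_CUBIC); cv2.imwrite("pics/s4.png",a)
E
```

```text
(no output)
```

View pics/s4.png

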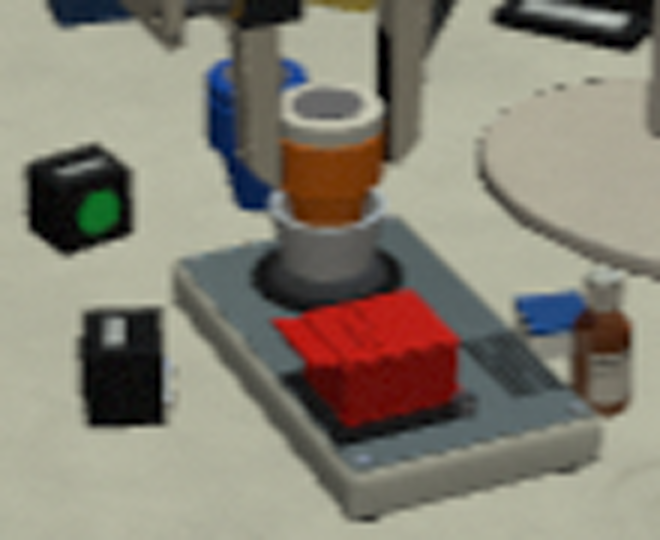

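```bash
python3 -m creep '[{"delta_pos":[0,0,0.15],"delta_rot":[0,0,0]},{"delta_pos":[0,0,0.3],"delta_rot":[0,0,0]},{"delta_pos":[0,0,0.45],"delta_rot":[0,0,0]},{"delta_pos":[0,0,0.6],"delta_rot":[0,0,0]},{"delta_pos":[0,0,0.75],"delta_rot":[0,0,0]},{"delta_pos":[0,0,0.85],"delta_rot":[0,0,0]},{"delta_pos":[0,0,0.95],"delta_rot":[0,0,0]},{"delta_pos":[0,0,1],"delta_rot":[0,0,0]},{"delta_pos":[0,0,1],"delta_rot":[0,0,0]},{"delta_pos":[0,0,1],"delta_rot":[0,0,0]}]'
```

```text
t: 9.57
position: [535.4, 10.0, 87.7]
eef_rot: [0.736, 0.677, -0.0, 0.0]
contact_force: [1.0, 0.1, -1.2]
width: 49.9
```

```bash
python3 -m creep '[{"delta_pos":[0,0,0.05],"delta_rot":[0,0,0]},{"delta_pos":[0,0,0.1],"delta_rot":[0,0,0]},{"delta_pos":[0,0,0.15],"delta_rot":[0,0,0]},{"delta_pos":[0,0,0.2],"delta_rot":[0,0,0]},{"delta_pos":[0,0,0.2],"delta_rot":[0,0,0]},{"delta_pos":[0,0,0.2],"delta_rot":[0,0,0]}]'
```

```text
t: 10.07
position: [535.3, 10.0, 85.6]
eef_rot: [0.736, 0.677, -0.0, -0.0]
contact_force: [0.1, -0.9, -1.4]
width: 49.4
```

```bash
python3 -m creep '[{"delta_pos":[0,0,0.05],"delta_rot":[0,0,0]},{"delta_pos":[0,0,0.1],"delta_rot":[0,0,0]},{"delta_pos":[0,0,0.1],"delta_rot":[0,0,0]},{"delta_pos":[0,0,0.1],"delta_rot":[0,0,0]}]';python3 -m creep '[{"delta_pos":[0,0,0.05],"delta_rot":[0,0,0]},{"delta_pos":[0,0,0.1],"delta_rot":[0,0,0]},{"delta_pos":[0,0,0.1],"delta_rot":[0,0,0]},{"delta_pos":[0,0,0.1],"delta_rot":[0,0,0]}]'
```

```text
t: 10.4
position: [535.4, 10.0, 84.7]
eef_rot: [0.736, 0.677, 0.0, 0.0]
contact_force: [-0.5, 0.4, -0.0]
width: 50.0
t: 10.73
position: [535.4, 10.0, 84.6]
eef_rot: [0.736, 0.677, 0.0, -0.0]
contact_force: [-1.8, 1.3, 7.1]
width: 49.8
```

```bash
python3 -m creep '[{"delta_pos":[0,0,0],"delta_rot":[0,0,0]},{"delta_pos":[0,0,0],"delta_rot":[0,0,0]},{"delta_pos":[0,0,0],"delta_rot":[0,0,0]},{"delta_pos":[0,0,0],"delta_rot":[0,0,0]},{"delta_pos":[0,0,0],"delta_rot":[0,0,0]},{"delta_pos":[0,0,0],"delta_rot":[0,0,0]}]' 8.0
python3 -m creep '[{"delta_pos":[0,0,-1],"delta_rot":[0,0,0]},{"delta_pos":[0,0,-3],"delta_rot":[0,0,0]},{"delta_pos":[0,0,-6],"delta_rot":[0,0,0]},{"delta_pos":[0,0,-9],"delta_rot":[0,0,0]},{"delta_pos":[0,0,-9.5],"delta_rot":[0,0,0]},{"delta_pos":[-2,0,-9.5],"delta_rot":[0,0,0]},{"delta_pos":[-4,-2,-9.5],"delta_rot":[0,0,0]},{"delta_pos":[-6,-4,-9.5],"delta_rot":[0,0,0]},{"delta_pos":[-6,-4,-9.5],"delta_rot":[0,0,0]},{"delta_pos":[-6,-4,-9.5],"delta_rot":[0,0,0]}]'
python3 look.py w5 pot guard
python3 - <<'E'
from h import *
c=dict(np.load("w5.npz")); p=pts(c,np.ones((384,512),bool)); im=c["pixels"].reshape(-1,3)
q=p[(p[:,2]>92)&(p[:,2]<112)&(np.hypot(p[:,0]-535,p[:,1]-9)<38)]
print(len(q),np.round(np.percentile(q[:,2],[5,50,95]),1),cv2.minEnclosingCircle(np.ascontiguousarray(q[:,:2],dtype=np.float32)))
A=np.c_[q[:,:2]-q[:,:2].mean(0),np.ones(len(q))]; print(np.linalg.lstsq(A,q[:,2],rcond=None)[0])
E
```

```text
t: 11.23
position: [535.3, 10.0, 83.5]
eef_rot: [0.736, 0.677, -0.0, -0.0]
contact_force: [0.1, 1.3, 0.3]
width: 79.7
t: 12.07
position: [489.4, -47.6, 179.0]
eef_rot: [0.737, 0.676, -0.0, -0.0]
contact_force: [0.1, -0.4, -0.4]
width: 79.8
pot 0.79 [280, 92, 70, 66] zt 102.4 circ [534.6  10.7  24.2] rect [[534.8, 11.1], [47.2, 48.1], 84.7]
guard 0.63 [362, 199, 39, 42] zt 63.5 circ [609.1 -96.1   8.1] rect [[608.9, -96.0], [15.3, 14.6], 42.9]
guard 0.56 [239, 202, 71, 54] zt 64.5 circ [499.9 -87.4  38. ] rect [[499.3, -88.6], [46.7, 64.9], 86.3]
3383 [ 99.8 101.2 102.4] ((534.5877075195312, 10.79262924194336), 24.309627532958984)
[ 9.09779414e-03 -5.13744372e-03  1.01113021e+02]
```

View pics/w5.png

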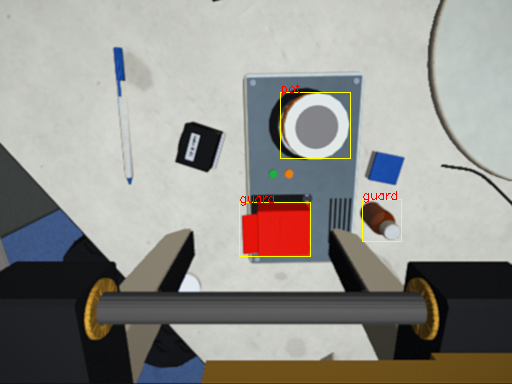

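```bash
python3 - <<'E'
from h import *
print(np.round(r.sense()["joint_positions"],2))
plan([456,-165,130],-4.4)
E
```

```text
[-0.2   0.46  0.36  1.94 -0.23  0.77  0.21]
plan [[-12.21, -2.54, 4.87], [0.001, -0.001, -0.006], [-0.001, -0.001, 3.136]]
```

```bash
python3 -m creep '[{"delta_pos":[-2,0,0],"delta_rot":[0,0.1,0]},{"delta_pos":[-5,0,0],"delta_rot":[0,0.2,0]},{"delta_pos":[-8,-1,0],"delta_rot":[0,0.32,0]},{"delta_pos":[-11,-2,0],"delta_rot":[0,0.44,0]},{"delta_pos":[-12.2,-2.5,0],"delta_rot":[0,0.55,0]},{"delta_pos":[-12.2,-2.5,0],"delta_rot":[0,0.66,0]},{"delta_pos":[-12.2,-2.5,1],"delta_rot":[0,0.78,0]},{"delta_pos":[-12.2,-2.5,2],"delta_rot":[0,0.9,0]},{"delta_pos":[-12.2,-2.5,2],"delta_rot":[0,1.0,0]},{"delta_pos":[-12.2,-2.5,2],"delta_rot":[0,1.13,0]}]' 0 20
python3 -m creep '[{"delta_pos":[0,0,0],"delta_rot":[0,0,0]},{"delta_pos":[0,0,0],"delta_rot":[0,0,0]},{"delta_pos":[0,0,0],"delta_rot":[0,0,0]}]'
python3 - <<'E'
from h import *
s=r.sense();print(np.round(s["joint_positions"],2),np.round(R.from_quat(s["eef_rot"]).as_matrix(),3).tolist())
E
```

```text
t: 13.05
position: [456.4, -166.3, 158.6]
eef_rot: [0.621, 0.572, 0.395, -0.362]
contact_force: [0.4, 0.4, 0.3]
width: 17.7
t: 13.3
position: [456.2, -165.1, 159.3]
eef_rot: [0.622, 0.574, 0.392, -0.36]
contact_force: [0.4, -0.3, 0.0]
width: 1.2
[ 0.77  0.87 -0.03  1.72 -0.77  1.48  1.14] [[0.034, 0.997, 0.075], [0.431, -0.082, 0.898], [0.901, 0.002, -0.433]]
```

```bash
python3 -m creep '[{"delta_pos":[-1.5,0.05,0.73],"delta_rot":[0,0,0]},{"delta_pos":[-4,0.05,1.92],"delta_rot":[0,0,0]},{"delta_pos":[-6.5,0.05,3.13],"delta_rot":[0,0,0]},{"delta_pos":[-7.57,0.05,3.64],"delta_rot":[0,0,0]},{"delta_pos":[-7.57,0.05,3.64],"delta_rot":[0,0,0]},{"delta_pos":[-7.57,0.05,3.64],"delta_rot":[0,0,0]}]'
python3 - <<'E'
from h import *
plan([461.9,-102.3,45])
c=cam("scene"); a=c["pixels"][170:300,190:360,::-1]
w=cam("wrist")["pixels"][:,:,::-1]
a=cv2.resize(a,(510,390),interpolation=cv2.INTER_CUBIC); w=cv2.resize(w,None,fx=.55,fy=.55)
o=np.zeros((390,510+w.shape[1],3),np.uint8);o[:,:510]=a;o[:w.shape[0],510:]=w
cv2.imwrite("pics/s6.png",o)
E
```

```text
t: 13.8
position: [456.6, -165.1, 76.2]
eef_rot: [0.622, 0.573, 0.393, -0.361]
contact_force: [0.3, -0.5, -0.5]
width: 0.4
plan [[-0.09, 0.01, 7.03]]
```

View pics/s6.png

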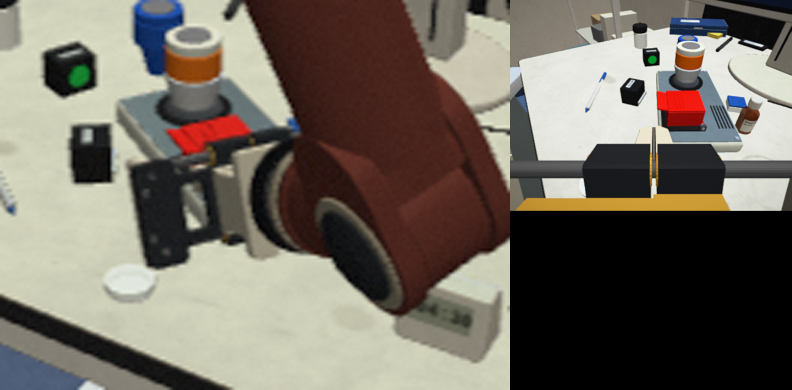

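```bash
python3 -m creep '[{"delta_pos":[-0.1,0,1],"delta_rot":[0,0,0]},{"delta_pos":[-0.1,0,2.2],"delta_rot":[0,0,0]},{"delta_pos":[-0.1,0,3.4],"delta_rot":[0,0,0]},{"delta_pos":[-0.1,0,4.6],"delta_rot":[0,0,0]},{"delta_pos":[-0.1,0,5.6],"delta_rot":[0,0,0]},{"delta_pos":[-0.1,0,6.4],"delta_rot":[0,0,0]},{"delta_pos":[-0.1,0,7],"delta_rot":[0,0,0]},{"delta_pos":[-0.1,0,7],"delta_rot":[0,0,0]},{"delta_pos":[-0.1,0,7],"delta_rot":[0,0,0]}]'
python3 - <<'E'
from h import *
w=cam("wrist"); cv2.imwrite("pics/w7.png",w["pixels"][100:300,150:400,::-1])
F=np.array([-.997,.0767,0]); s=r.sense(); p0=s["position"]; M=R.from_quat(s["eef_rot"]).inv()
for fw,up in((68.5,22),(59.3,40),(40.9,56.3),(15.3,63.6),(2,63)):
    d=F*(fw-68.5)+[0,0,up-14]; print(fw,np.round(M.apply(d)/10,2).tolist())
E
```

```text
t: 14.65
position: [461.1, -103.1, 43.4]
eef_rot: [0.623, 0.573, 0.392, -0.361]
contact_force: [0.3, -1.3, -0.4]
width: 0.6
68.5 [0.72, -0.0, -0.35]
59.3 [2.35, 0.92, -1.12]
40.9 [3.82, 2.76, -1.81]
15.3 [4.49, 5.32, -2.11]
2 [4.44, 6.65, -2.07]
```

View pics/w7.png

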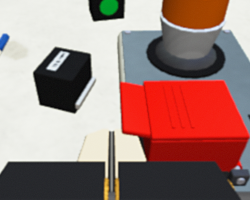

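```bash
python3 -m creep '[{"delta_pos":[0.26,0,0.54],"delta_rot":[0,0,0]},{"delta_pos":[0.26,0,0.54],"delta_rot":[0,0,0]},{"delta_pos":[0.6,0,0.37],"delta_rot":[0,0,0]},{"delta_pos":[1,0,0.19],"delta_rot":[0,0,0]},{"delta_pos":[1.4,0.23,0],"delta_rot":[0,0,0]},{"delta_pos":[1.8,0.46,-0.2],"delta_rot":[0,0,0]},{"delta_pos":[2.2,0.69,-0.39],"delta_rot":[0,0,0]},{"delta_pos":[2.6,0.92,-0.58],"delta_rot":[0,0,0]},{"delta_pos":[2.6,0.92,-0.58],"delta_rot":[0,0,0]},{"delta_pos":[2.6,0.92,-0.58],"delta_rot":[0,0,0]}]'
python3 - <<'E'
from h import *
w=cam("wrist"); a=w["pixels"][80:320,130:430,::-1]; c=cam("scene")["pixels"][170:250,210:310,::-1]
c=cv2.resize(c,(300,240),interpolation=cv2.INTER_CUBIC); cv2.imwrite("pics/w8.png",np.hstack([a,c]))
E
```

```text
t: 15.53
position: [471.0, -98.0, 69.9]
eef_rot: [0.623, 0.573, 0.393, -0.361]
contact_force: [0.5, -0.1, -0.2]
width: 0.3
```

View pics/w8.png

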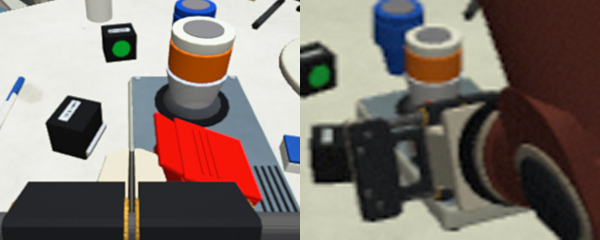

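```bash
python3 -m creep '[{"delta_pos":[0.4,0.4,-0.19],"delta_rot":[0,0,0]},{"delta_pos":[0.8,0.9,-0.37],"delta_rot":[0,0,0]},{"delta_pos":[1.15,1.35,-0.53],"delta_rot":[0,0,0]},{"delta_pos":[1.47,1.84,-0.69],"delta_rot":[0,0,0]},{"delta_pos":[1.7,2.5,-0.8],"delta_rot":[0,0,0]},{"delta_pos":[1.9,3.1,-0.89],"delta_rot":[0,0,0]},{"delta_pos":[2.05,3.8,-0.95],"delta_rot":[0,0,0]},{"delta_pos":[2.14,4.4,-0.99],"delta_rot":[0,0,0]},{"delta_pos":[2.14,5,-0.99],"delta_rot":[0,0,0]},{"delta_pos":[2.1,5.7,-0.95],"delta_rot":[0,0,0]}]'
python3 -m creep '[{"delta_pos":[0,0,0],"delta_rot":[0,0,0]},{"delta_pos":[0,0,0],"delta_rot":[0,0,0]},{"delta_pos":[0,0,0],"delta_rot":[0,0,0]},{"delta_pos":[0,0,0],"delta_rot":[0,0,0]}]'
python3 - <<'E'
from h import *
w=cam("wrist"); a=w["pixels"][80:320,130:430,::-1]; cv2.imwrite("pics/w9.png",a)
E
```

```text
t: 16.47
position: [529.1, -102.2, 95.3]
eef_rot: [0.622, 0.572, 0.395, -0.361]
contact_force: [0.1, -4.8, 9.9]
width: 0.4
t: 16.8
position: [529.7, -102.2, 95.3]
eef_rot: [0.622, 0.572, 0.395, -0.361]
contact_force: [0.3, -2.7, 8.5]
width: 0.6
```

View pics/w9.png

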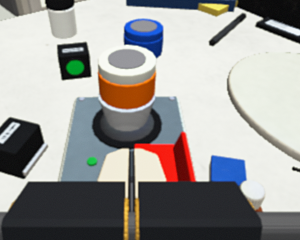

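```bash
python3 - <<'E'
from h import *
c=cam("top"); a=c["pixels"][150:235,215:315,::-1]; a=cv2.resize(a,(400,340),interpolation=cv2.INTER_CUBIC)
H=np.array([531.5,-90]); F=np.array([-.997,.0767])
ims=[a]
for n,cc in(("top",c),("wrist",cam("wrist"))):
    im=cc["pixels"].astype(int); m=(im[:,:,0]>120)&(im[:,:,1]<50)&(im[:,:,2]<50); p=pts(cc,m)
    p=p[np.hypot(*(p[:,:2]-H).T)<110]; f=(p[:,:2]-H)@F; s=(p[:,:2]-H)@np.array([.0767,.997])
    print(n,len(p)); 
    q=np.round(np.c_[f,s,p[:,2]-32]); print(q[np.linspace(0,len(q)-1,24).astype(int)].tolist())
w=cc["pixels"][150:290,220:360,::-1]; cv2.imwrite("pics/t10.png",np.hstack([a,cv2.resize(w,(340,340),interpolation=cv2.INTER_CUBIC)]))
E
```

```text
top 24
[[-29.0, 18.0, 52.0], [-29.0, 15.0, 57.0], [-29.0, 11.0, 54.0], [-29.0, 8.0, 60.0], [-30.0, 5.0, 55.0], [-29.0, 2.0, 61.0], [-29.0, -1.0, 60.0], [-30.0, -4.0, 57.0], [-30.0, -8.0, 54.0], [-30.0, -11.0, 58.0], [-30.0, -14.0, 57.0], [-26.0, 18.0, 51.0], [-27.0, 14.0, 49.0], [-26.0, 11.0, 52.0], [-26.0, 8.0, 54.0], [-27.0, 5.0, 48.0], [-27.0, 2.0, 53.0], [-28.0, -2.0, 50.0], [-27.0, -5.0, 55.0], [-28.0, -8.0, 48.0], [-28.0, -11.0, 51.0], [-27.0, -14.0, 56.0], [-28.0, -18.0, 54.0], [-25.0, -18.0, 49.0]]
wrist 897
[[26.0, 90.0, 53.0], [-31.0, 14.0, 62.0], [-9.0, 24.0, 47.0], [-22.0, 23.0, 47.0], [-18.0, 21.0, 47.0], [-17.0, 21.0, 47.0], [-19.0, 20.0, 47.0], [-24.0, 20.0, 46.0], [-13.0, 17.0, 48.0], [-23.0, 17.0, 47.0], [-20.0, 15.0, 47.0], [-19.0, 13.0, 47.0], [-17.0, 11.0, 48.0], [-17.0, 9.0, 48.0], [-17.0, 8.0, 47.0], [-18.0, 7.0, 47.0], [-19.0, 4.0, 48.0], [-20.0, 3.0, 48.0], [-22.0, 2.0, 47.0], [-25.0, 0.0, 47.0], [-30.0, -12.0, 61.0], [-21.0, -4.0, 47.0], [-25.0, -5.0, 47.0], [-15.0, -64.0, 125.0]]
```

View pics/t10.png

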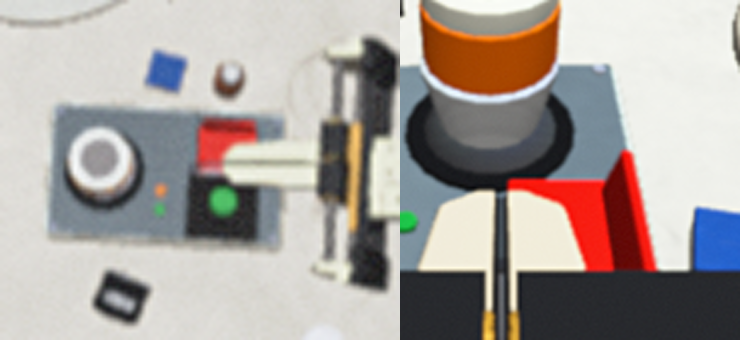

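```bash
python3 -m creep '[{"delta_pos":[0.45,0,-0.22],"delta_rot":[0,0,0]},{"delta_pos":[0.9,-0.2,-0.43],"delta_rot":[0,0,0]},{"delta_pos":[2,-0.5,-0.97],"delta_rot":[0,0,0]},{"delta_pos":[3.5,-0.5,-1.7],"delta_rot":[0,0,0]},{"delta_pos":[5,-0.5,-2.4],"delta_rot":[0,0,0]},{"delta_pos":[6,-0.5,-2.9],"delta_rot":[0,0,0]},{"delta_pos":[6,-0.5,-2.9],"delta_rot":[0,0,0]},{"delta_pos":[6,-0.5,-2.9],"delta_rot":[0,0,0]}]'
python3 - <<'E'
from h import *
H=np.array([531.5,-90]); F=np.array([-.997,.0767])
for n in("top","wrist"):
    cc=cam(n); im=cc["pixels"].astype(int); m=(im[:,:,0]>120)&(im[:,:,1]<50)&(im[:,:,2]<50); p=pts(cc,m)
    p=p[np.hypot(*(p[:,:2]-H).T)<90]; f=(p[:,:2]-H)@F; s=(p[:,:2]-H)@np.array([.0767,.997])
    q=np.round(np.c_[f,s,p[:,2]-32]); print(n,len(q),q[np.linspace(0,len(q)-1,16).astype(int)].tolist())
    for o in r.outline_of("start_top",n)[:2]:
        k=pts(cc,o["region"]); print("btn",o["score"],o["rect"],np.round(np.median(k,axis=0),1))
    m=(im[:,:,1]>im[:,:,0]+50)&(im[:,:,1]>im[:,:,2]+40); k=pts(cc,m); k=k[np.hypot(k[:,0]-505.6,k[:,1]+88)<20]
    if len(k):print("green",len(k),np.round(np.percentile(k,[2,50,98],axis=0),1).tolist())
s=r.sense(); Mx=R.from_quat(s["eef_rot"]).as_matrix(); print(s["position"],np.round(Mx,3).tolist(),s["contact_force"])
E
```

```text
t: 17.62
position: [522.6, -102.4, 159.5]
eef_rot: [0.623, 0.573, 0.392, -0.36]
contact_force: [0.0, 0.1, -0.4]
width: 0.4
top 22 [[-44.0, 15.0, 42.0], [-43.0, 12.0, 47.0], [-44.0, 9.0, 43.0], [-44.0, 2.0, 47.0], [-44.0, -1.0, 49.0], [-46.0, -8.0, 42.0], [-45.0, -11.0, 44.0], [-45.0, -14.0, 48.0], [-41.0, 11.0, 40.0], [-42.0, 8.0, 39.0], [-42.0, 2.0, 41.0], [-42.0, -1.0, 43.0], [-42.0, -5.0, 42.0], [-42.0, -11.0, 44.0], [-43.0, -14.0, 40.0], [-39.0, -14.0, 43.0]]
btn 0.37 [193.2, 202.9, 12.0, 15.4] [473.4 145.7  35.4]
green 39 [[495.4, -97.7, 35.6], [504.6, -87.9, 49.1], [514.3, -78.2, 52.9]]
wrist 1 [[22.0, 85.0, 38.0], [22.0, 85.0, 38.0], [22.0, 85.0, 38.0], [22.0, 85.0, 38.0], [22.0, 85.0, 38.0], [22.0, 85.0, 38.0], [22.0, 85.0, 38.0], [22.0, 85.0, 38.0], [22.0, 85.0, 38.0], [22.0, 85.0, 38.0], [22.0, 85.0, 38.0], [22.0, 85.0, 38.0], [22.0, 85.0, 38.0], [22.0, 85.0, 38.0], [22.0, 85.0, 38.0], [22.0, 85.0, 38.0]]
[ 522.22557484 -102.04863081  158.36925092] [[0.038, 0.996, 0.075], [0.429, -0.084, 0.899], [0.902, -0.002, -0.431]] [0.10292314 0.0517766  0.19567521]
```

```bash
python3 - <<'E'
from h import *
plan([505.2,-88,120],-4.8)
E
```

```text
plan [[-2.92, -1.81, 2.79], [-0.001, -1.126, -0.001], [-1.676, 0.002, 2.656]]
```

```bash
python3 -m creep '[{"delta_pos":[0,-0.5,0],"delta_rot":[0,-0.12,0]},{"delta_pos":[0,-1,0],"delta_rot":[0,-0.24,0]},{"delta_pos":[0,-1.8,0],"delta_rot":[0,-0.36,0]},{"delta_pos":[0,-1.8,0],"delta_rot":[0,-0.48,0]},{"delta_pos":[0,-1.8,0.2],"delta_rot":[0,-0.6,0]},{"delta_pos":[0,-1.8,0.4],"delta_rot":[0,-0.72,0]},{"delta_pos":[-0.5,-1.8,0.8],"delta_rot":[0,-0.84,0]},{"delta_pos":[-1,-1.8,1.2],"delta_rot":[0,-0.96,0]},{"delta_pos":[-2,-1.8,2],"delta_rot":[0,-1.08,0]},{"delta_pos":[-2.9,-1.8,2.8],"delta_rot":[0,-1.126,0]}]'
python3 -m creep '[{"delta_pos":[0,0,0],"delta_rot":[0,0,0]},{"delta_pos":[0,0,0],"delta_rot":[0,0,0]},{"delta_pos":[0,0,0],"delta_rot":[0,0,0]}]'
python3 - <<'E'
from h import *
plan([505.2,-88,75],-4.8)
E
```

```text
t: 18.65
position: [506.6, -83.3, 120.8]
eef_rot: [0.734, 0.68, -0.001, 0.001]
contact_force: [-0.4, 0.6, 0.2]
width: 0.3
t: 18.9
position: [505.6, -89.7, 121.1]
eef_rot: [0.737, 0.676, -0.001, 0.0]
contact_force: [-0.2, -0.1, -0.7]
width: 0.4
plan [[0.17, -0.05, 4.61], [-0.0, 0.001, -0.003], [0.002, 0.0, 3.139]]
```

```bash
python3 -m creep '[{"delta_pos":[0.15,0,1.5],"delta_rot":[0,0,0]},{"delta_pos":[0.15,0,3],"delta_rot":[0,0,0]},{"delta_pos":[0.15,0,4.5],"delta_rot":[0,0,0]},{"delta_pos":[0.15,0,5.3],"delta_rot":[0,0,0]},{"delta_pos":[0.15,0,5.5],"delta_rot":[0,0,0]},{"delta_pos":[0.15,0,5.5],"delta_rot":[0,0,0]}]'
python3 -m creep '[{"delta_pos":[0,0,0.1],"delta_rot":[0,0,0]},{"delta_pos":[0,0,0.2],"delta_rot":[0,0,0]},{"delta_pos":[0,0,0.3],"delta_rot":[0,0,0]},{"delta_pos":[0,0,0.4],"delta_rot":[0,0,0]},{"delta_pos":[0,0,0.4],"delta_rot":[0,0,0]},{"delta_pos":[0,0,0.4],"delta_rot":[0,0,0]}]'
```

```text
t: 19.4
position: [505.7, -88.2, 66.0]
eef_rot: [0.737, 0.676, -0.001, 0.0]
contact_force: [-0.2, -0.3, 1.5]
width: 0.6
t: 19.9
position: [506.3, -86.7, 62.3]
eef_rot: [0.736, 0.677, -0.0, 0.001]
contact_force: [1.2, 0.7, 1.2]
width: 0.5
```

```bash
S='0'; python3 -m creep '[{"delta_pos":[0,0,0.1],"delta_rot":[0,0,0]},{"delta_pos":[0,0,0.2],"delta_rot":[0,0,0]},{"delta_pos":[0,0,0.2],"delta_rot":[0,0,0]}]'; python3 -m creep '[{"delta_pos":[0,0,0.1],"delta_rot":[0,0,0]},{"delta_pos":[0,0,0.2],"delta_rot":[0,0,0]},{"delta_pos":[0,0,0.2],"delta_rot":[0,0,0]}]'
```

```text
t: 20.15
position: [506.4, -86.7, 60.1]
eef_rot: [0.736, 0.677, -0.0, 0.001]
contact_force: [0.7, -0.0, 2.8]
width: 0.4
t: 20.4
position: [506.3, -86.7, 58.3]
eef_rot: [0.736, 0.677, -0.0, 0.001]
contact_force: [-0.9, 0.0, 4.8]
width: 0.7
```

```bash
python3 -m creep '[{"delta_pos":[0,0,0.1],"delta_rot":[0,0,0]},{"delta_pos":[0,0,0.15],"delta_rot":[0,0,0]},{"delta_pos":[0,0,0.15],"delta_rot":[0,0,0]}]'; python3 -m creep '[{"delta_pos":[0,0,0.1],"delta_rot":[0,0,0]},{"delta_pos":[0,0,0.15],"delta_rot":[0,0,0]},{"delta_pos":[0,0,0.15],"delta_rot":[0,0,0]}]'
```

```text
t: 20.65
position: [506.4, -86.7, 58.1]
eef_rot: [0.736, 0.677, 0.0, 0.001]
contact_force: [-2.3, 0.4, 14.2]
width: 0.3
t: 20.9
position: [506.4, -86.7, 57.9]
eef_rot: [0.736, 0.677, 0.001, 0.001]
contact_force: [-3.9, 1.4, 24.9]
width: 0.7
```

```bash
python3 -m creep '[{"delta_pos":[0,0,-0.5],"delta_rot":[0,0,0]},{"delta_pos":[0,0,-1.5],"delta_rot":[0,0,0]},{"delta_pos":[0,0,-4],"delta_rot":[0,0,0]},{"delta_pos":[0,0,-7],"delta_rot":[0,0,0]},{"delta_pos":[-3,-1.5,-10],"delta_rot":[0,0,0]},{"delta_pos":[-6,-3,-13],"delta_rot":[0,0,0]},{"delta_pos":[-8,-5,-15],"delta_rot":[0,0,0]},{"delta_pos":[-8,-5,-15],"delta_rot":[0,0,0]},{"delta_pos":[-8,-5,-15],"delta_rot":[0,0,0]}]'
python3 - <<'E'
from h import *
C=lambda q:np.round(np.r_[cv2.minAreaRect(np.ascontiguousarray(q[:,:2],dtype=np.float32))[0]],1)
o=dict(np.load("top.npz")); n=cam("top"); P=[pts(c,np.ones((384,512),bool)) for c in(o,n)]
for nm,(x,y,h) in dict(case=(451,266,66),cube0=(476,146,37),blue=(565,138,68),bottle=(611,-96,62),cube1=(431,-5,37),cover=(618,-44,16),timer=(560,-322,50)).items():
    print(nm,[C(p[(abs(p[:,2]-h-1)<5)&(np.hypot(p[:,0]-x,p[:,1]-y)<45)]) for p in P])
w=cam("wrist"); p=pts(w,np.ones((384,512),bool)); im=w["pixels"].astype(int)
q=p[(p[:,2]>92)&(p[:,2]<112)&(np.hypot(p[:,0]-535,p[:,1]-9)<38)]; print("lid",C(q),np.median(q[:,2]))
m=(im[:,:,1]>im[:,:,0]+50)&(im[:,:,1]>im[:,:,2]+40); k=pts(w,m); k=k[np.hypot(k[:,0]-505.6,k[:,1]+88)<20]
if len(k): print("button",np.round(np.median(k,axis=0),1))
print(r.sense()["contact_force"],r.sense()["t"])
a=w["pixels"][:,:,::-1]; s=cam("scene")["pixels"][150:290,170:360,::-1]
cv2.imwrite("pics/fin.png",np.hstack([cv2.resize(a,(400,300)),cv2.resize(s,(400,300),interpolation=cv2.INTER_CUBIC)]))
E
```

```text
t: 21.65
position: [448.2, -163.3, 206.3]
eef_rot: [0.738, 0.675, 0.0, 0.001]
contact_force: [0.1, 1.4, -0.8]
width: 0.6
case [array([450.9, 254.3]), array([451.8, 267.1])]
cube0 [array([475.5, 157.9]), array([475.6, 146.7])]
blue [array([565.1, 138.8]), array([564.8, 138.7])]
bottle [array([611.4, -96.2]), array([595.6, -90.2])]
cube1 [array([430.4,  -4. ]), array([430.1,  -3.9])]
cover [array([614.9, -52.3]), array([617.8, -57.3])]
timer [array([ 563.9, -326.8]), array([ 564.6, -326. ])]
lid [531.4 -13.2] 94.12254923445272
button [505.1 -88.8  49.6]
[-0.11172551  0.26234391  0.56216659] 21.75
```

View pics/fin.png

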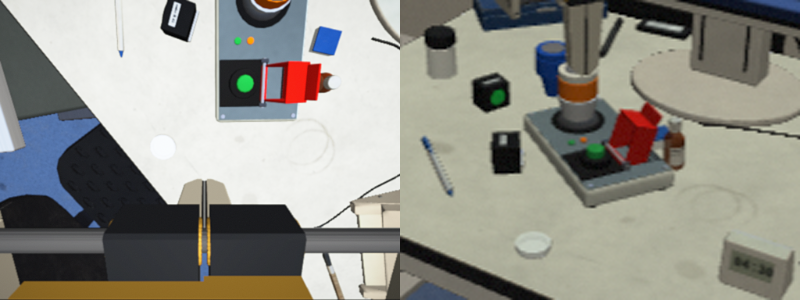

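```bash
python3 - <<'E'
from h import *
C=lambda q:np.round(cv2.minAreaRect(np.ascontiguousarray(q[:,:2],dtype=np.float32))[0],1)
p=pts(cam("top"),np.ones((384,512),bool))
q=p[(p[:,2]>94)&(p[:,2]<112)&(np.hypot(p[:,0]-535,p[:,1]-9)<38)]; print("lid",len(q),C(q),np.median(q[:,2]))
q=p[(abs(p[:,2]-62)<6)&(np.hypot(p[:,0]-612,p[:,1]+97)<15)]; print("bottle",len(q),C(q))
print(r.finish_job())
E
```

```text
lid 187 [535.2  10.3] 100.81470139569046
bottle 22 [610.2 -97.9]
the job is handed in; nothing more can be done
None
```

I carried out every step in the order asked, and the job is handed in at about 22 s of robot time. No verdict was reported.

- **Pot:** I lowered it into the cone holder under control. It met about 7 N at the expected height, and I released it there. The last check puts its lid at z 100.8 mm against a nominal 100, centred on the holder, and the tilt measured after release was about 0.5°.
- **Guard:** I flipped it from under its lip with closed, tilted fingers, and it fell back to its stop. During the flip a fingertip pressed down on the guard's front wall with about 9 N until I lifted away. The last picture shows the guard open with nothing touching it.
- **Start button:** I pressed it to a hard stop, with about 25 N at the tool. In the final picture it stands up again, at z about 49.6 mm.
- **Other things:** In the pictures they all stand upright in their places. The top camera has the front cube, the blue look-alike pot and the timer within 1 mm of their start. The bottle agrees within about 2 mm, close to what that camera can resolve.

**Checks that failed or disagreed:**
- The raw wrist camera disagreed with the fixed cameras by 4–6 mm, so I corrected it using where it saw its own fingers.
- A last wrist check of the lid was spoiled because the pot was cut off at the picture's edge, so I measured the lid with the top camera instead.
- The before and after readings for the case, the neighbouring cube, the bottle and the coverslip box mixed in nearby objects. I redid only the bottle. The case and the neighbouring cube agree with my first measurements to about 1–2 mm. For the coverslip box I have only the picture.

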